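# Draw the cheese plane out of the covered tool case

### The arm

A 6-joint arm with a two-finger parallel gripper is mounted at the origin on a cart in front of the work surface, level with it; the furniture and walls round the work are solid. World frame = base frame: x ahead of the robot, y to its left, z up, the work surface at z = 0. Lengths are in mm, angles in rad, forces in N, time in s.
With the tool pointing down it reaches from about 300 to 775 mm from the base axis. Payload 14.6 kg.
Tool frame: the origin (TCP) lies at the very end of the fingers, on their centre line; the grasp point (between the pads) lies 19 mm behind it; z points along the fingers, y is the line along which they close (so a half turn about z gives the same grasp; the last joint's range is limited). The gripper opens to 94 mm and grips with 3 to 60 N. Pads are 16 mm wide; open, the fingers measure 119 mm over their backs; the gripper's body (75 mm by 177 mm) begins 78 mm behind the grasp point.
Start: joints at [1.238, 0.3, 1.521, -0, 1.321, -0.067], TCP at [144.472, 530.676, 205.446] pointing down, gripper open.
Joint ranges: [-3.03, 3.03], [-0.79, 2.21], [0.23, 2.52], [-1.04, 4.18], [0, 3.07], [-2.55, 2.55]. Speed limits (rad/s): [2.22, 2.22, 2.57, 3.14, 3.14, 3.14].

### API

Orientations are given as [roll, pitch, yaw] about the fixed x, y, z axes, in that order (R = Rz(yaw) Ry(pitch) Rx(roll)).
In Python, from cell import manip, optics gives the robot as it stands.
- The arm moves only by the shell command python3 -m crank 'ROWS' [FORCE]. ROWS is JSON, a list of rows, each a list of 7 numbers: the opening in per cent of the stroke, from 0 (shut) to 100 (fully open), then the shift along the tool's x, y, z in mm, then the turn, a rotation vector about the tool's x, y, z in rad. A call has 1 to 10 rows; each row is the pose to reach, as a shift and turn from the pose commanded when the call began, along the tool's axes at that moment; what a row does not reach only later rows make up. A row lasts 1/10 s, in which the tool goes at most 50 mm and 8.59 degrees, less where a joint would pass 70% of its speed; a pose out of reach is approached as far as the arm can. A call with a gripper value outside its range is refused whole. The fingers move at their own pace and stop on an object; FORCE is the grip in N (left out, the last holds). Time passes only in rows, so rows that repeat a pose let the fingers close. It gives the time, the measured TCP pose, the force, the opening and the grip force at its end, in the units of the state.
- manip.read_state(): the state, without advancing time (a new reading comes with each control period).
- optics.camera(name): name is "side" or "top"; returns (picture, depth): 480x640x3 uint8, red, green, blue; 480x640 float32, mm along the optical axis (not along the pixel's ray), 0 where there is no reading.
- optics.calibration(name): a dict with "camera_matrix" (3x3 intrinsics, pixels), "R" (3x3) and "t" (3): a world point X has camera coordinates R X + t. Camera axes: x right, y down, z forward; pixel columns grow to the right and rows downward; lengths in mm; the calibration is good to about 2 mm. A picture is of the moment at which its call begins. calibration takes no time and is no camera call.
- manip.sign_off(): hands the job in; it is judged then, once.
The state is a dict: "clock": time; "joints": joint angles; "qd": joint speeds; "effort": joint torques, N m; "eef_pos": TCP position; "eef_rot": TCP orientation; "wrist_force": force on the tool from outside, world axes, zero at the start; "moment": the same for the moment, N m; "finger_gap": finger opening in mm; "finger_force": force on a finger pad.
Only numpy, scipy, OpenCV 4.12 (cv2) and the standard library are available. Lean on these libraries where they do the work, as an engineer would, in place of code of your own. Each camera call takes 0.05 s, during which the arm holds its last target. There are 200 camera calls.

### The job

Slide the wooden shutter of the tool case all the way open to its stop and leave it open, then take the cheese plane inside by its handle and draw it out through the open hatch; it is longer than the hatch, so tilt it, handle end up, and bring the blade out last. Finish while holding the plane still in the gripper, every part of it at least 5 cm above the case. Do not disturb the two jars and the cup of picks.

Things in the scene. Friction and masses are not known exactly. Their poses are not given: they have to be found in the camera images.
- tool_case: Wooden tool case, fixed, 152 x 262 mm (own x, y); origin: centre of its underside. Walls and floor 6 mm. Clear fixed cover (z 62-66 mm) from y = -5 to +131 mm; the hatch is y = -125 to -5 mm (120 mm long, 140 mm wide). Hatch end wall 66 mm high, runners along the long sides to z = 72 mm. Cork ribs across the floor carry the plane: 18 mm high at y = -99 and -9 mm, 25.5 mm high at y = +65 mm.
- hatch_center (a point): Centre of the hatch at the level of the cover's top face, 66 mm above the counter, at (0, -65, 66) mm in the case's frame; axes as those of the case.
- shutter (a joint): Dark wooden shutter (138 x 126 mm, z 66.5 to 70.5 mm above the counter) sliding on the case along the case's +y: 0 m = hatch closed, 0.12 m = fully open at its stop, over the clear cover. A light spring pulls it shut (1.4 N when open), but the runners' friction (3 N) holds it where it is left; about 5 N opens it. It starts 0 to 20 mm open.
- shutter_grip (a point): Grip point on the shutter's black bar handle, 9 mm below the bar's top; axes as the case's. The bar is 34 mm (case x) by 12 mm (case y), top 99.5 mm above the counter; below z = 76 mm is its 40 x 14 mm steel foot. At (0, -24, 90.5) mm in the case's frame when shut; moves along case +y.
- plane: Cheese plane, 0.11 kg, 215 mm long: wooden handle 110 long, 21 wide, 18 mm high; thin steel blade about 70 mm wide. Origin under its middle, z up; the handle points along (0.990, 0.140, 0) of its frame. Balance point 20 mm from the handle's middle towards the blade. It lies on the ribs (underside at z = 18 mm), handle under the hatch, butt about 17 mm from the end wall, blade under the cover.
- plane_handle (a point): Middle of the plane's wooden handle (centre of its cross-section, 9 mm above the handle's underside); axes as those of the plane.
- plane_butt (a point): Free end of the wooden handle, 55 mm from the handle's middle.
- plane_edge (a point): Front end of the blade, 160 mm from the handle's middle, in the blade's middle.
- honey_jar: Bystander: jar with a red lid, 65 mm wide, 100 mm tall, origin at the centre of its underside. Leave alone.
- fig_jar: Bystander: jar of red preserve with a white lid, 72 mm wide, 102 mm tall, origin at the centre of its underside. Leave alone.
- pick_cup: Bystander: stoneware cup of wooden picks, 67 mm wide, 106 mm tall, origin at the centre of its underside. Leave alone.

How it is judged:
By the outcome, as a careful person would: the job done as asked, in the order asked, and still so for the second after the job is handed in, while the arm keeps its last pose, push and grip.
It also fails if it takes over 48 s, if anything falls off the work surface, if the arm or the gripper's body presses on something with over 40 N, if the wrist force passes 120 N, or if a joint passes its speed limit or range.

## Working session

There is one attempt and no reset: what is moved stays moved. The work goes in short steps, Python scripts to look and compute and a shell command to move; the robot and the scene stay as the last step left them, time stands still between calls to the robot, and variables do not carry over. Pictures are saved under pics/ and viewed, at most 10 in all, crops included, and the job is handed in when it is done.

```bash
mkdir -p pics; ls
python3 - <<'E'
from cell import manip, optics
import cv2,numpy as np
s=manip.read_state();print(s)
for n in("top","side"):
    p,d=optics.camera(n);cv2.imwrite(f"pics/{n}0.png",p[:,:,::-1]);np.savez(f"{n}0.npz",p=p,d=d)
    c=optics.calibration(n);print(n,{k:np.round(v,3).tolist() for k,v in c.items()})
E
```

```text
pics
{'clock': 0.0, 'joints': array([ 1.23836790e+00,  3.00468494e-01,  1.52160654e+00,  2.17919579e-05,
        1.32070884e+00, -6.66095250e-02]), 'qd': array([ 0.00049528, -0.00092843,  0.0005263 , -0.00081167,  0.00036152,
        0.00162834]), 'effort': array([ 2.30516940e-03, -5.31812489e+01, -3.52731156e+01,  7.08895829e-02,
        2.45453732e-02, -1.42888407e-04]), 'eef_pos': array([144.39686156, 530.42077024, 204.87699588]), 'eef_rot': array([-3.14040548e+00, -1.00348856e-04,  2.87576829e+00]), 'wrist_force': array([0.51366246, 0.5239069 , 0.0254197 ]), 'moment': array([-0.03022457,  0.01797207,  0.00947273]), 'finger_force': 0.0, 'finger_gap': 93.94880702035475}
top {'camera_matrix': [[462.702, 0.0, 312.093], [0.0, 462.702, 249.416], [0.0, 0.0, 1.0]], 'R': [[0.008, -1.0, 0.015], [-0.982, -0.01, -0.187], [0.187, -0.013, -0.982]], 't': [323.345, 574.401, 868.626]}
side {'camera_matrix': [[559.046, 0.0, 318.795], [0.0, 559.046, 246.915], [0.0, 0.0, 1.0]], 'R': [[0.956, -0.292, -0.021], [-0.215, -0.653, -0.726], [0.198, 0.699, -0.687]], 't': [-441.806, 387.231, 825.663]}
```

View pics/top0.png

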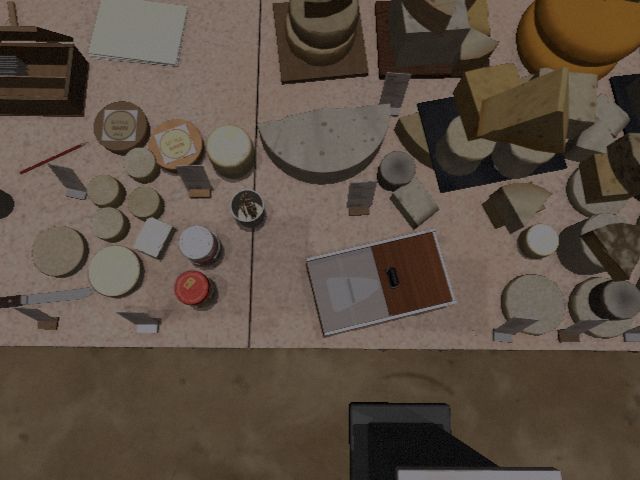

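View pics/side0.png

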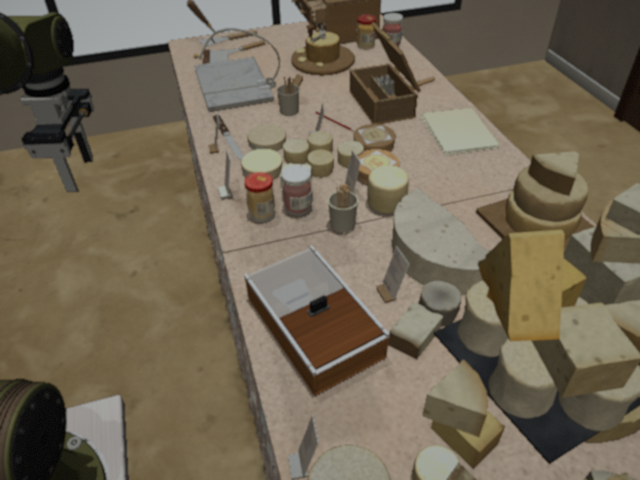

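The top view shows the case centred near (380,283), its hatch and wooden shutter on the right, the bar handle at (393,277) and the blade under the clear cover near (350,292). In the side view the bar is at (318,304). The jars and the cup lie left of the case, at (195,288), (200,245) and (248,207) in the top view.

```bash
cat > h.py <<'E'
import numpy as np,cv2
from cell import manip,optics
from scipy.spatial.transform import Rotation as Ro
def cal(n):
    c=optics.calibration(n);return [np.array(c[k]) for k in("camera_matrix","R","t")]
def ray(n,uv,z):
    K,R,t=cal(n);uv=np.atleast_2d(np.asarray(uv,float))
    d=np.c_[uv,np.ones(len(uv))]@np.linalg.inv(K).T@R;o=-R.T@t
    return o+d*((z-o[2])/d[:,2])[:,None]
def cloud(n,d):
    K,R,t=cal(n);v,u=np.mgrid[:480,:640]
    P=np.stack([(u-K[0,2])/K[0,0]*d,(v-K[1,2])/K[1,1]*d,d],-1)
    return (P-t)@R
def proj(n,X):
    K,R,t=cal(n);c=(R@np.asarray(X,float).T).T+t;c=c@K.T;return c[...,:2]/c[...,2:]
def tool(): 
    s=manip.read_state();return np.array(s["eef_pos"]),Ro.from_euler("xyz",s["eef_rot"]).as_matrix()
E
python3 - <<'E'
from h import *
z=np.load("top0.npz");p,d=z["p"],z["d"];X=cloud("top",d)
v,u=np.mgrid[:480,:640];roi=(u>290)&(u<470)&(v>222)&(v<345)
m=(roi&(X[...,2]>45)&(X[...,2]<80)&(d>0)).astype(np.uint8)
m=cv2.morphologyEx(m,cv2.MORPH_OPEN,np.ones((3,3)))
c=max(cv2.findContours(m,0,1)[0],key=cv2.contourArea)
r=cv2.minAreaRect(X[...,:2][m>0].astype(np.float32));print("rect xyz",r)
b=cv2.boxPoints(cv2.minAreaRect(c));print("px",b.tolist());print(ray("top",b,72).round(1).tolist())
for n in("top","side"):
    z=np.load(n+"0.npz");g=z["p"].max(2);Y=cloud(n,z["d"])
    R=(u>375)&(u<410)&(v>260)&(v<295) if n=="top" else (u>300)&(u<335)&(v>290)&(v<320)
    k=R&(g<45);k2=R&(Y[...,2]>85)&(Y[...,2]<110)
    print(n,k.sum(),u[k].mean(),v[k].mean(),"bar px; top depth pts",k2.sum(),Y[k2].mean(0), Y[k2].min(0),Y[k2].max(0))
# bystander positions
z=np.load("top0.npz")
for a,h in(((194,288),100),((199,246),102),((248,207),106)): print(ray("top",a,h).round())
E
```

```text
rect xyz ((508.8832092285156, 194.9339599609375), (151.89047241210938, 262.3607482910156), 14.010398864746094)
px [[305.33599853515625, 258.1217956542969], [437.79962158203125, 225.68174743652344], [456.72613525390625, 302.9650573730469], [324.26251220703125, 335.40509033203125]]
[[550.3, 341.8, 72.0], [617.9, 81.2, 72.0], [466.3, 51.4, 72.0], [403.3, 304.7, 72.0]]
top 197 392.24365482233503 276.79695431472084 bar px; top depth pts 127 [512.98011625 175.65545397  96.31897255] [497.26506688 165.26890692  85.35151126] [529.07382264 183.31379732 101.51490904]
side 208 318.1682692307692 305.2019230769231 bar px; top depth pts 165 [514.04678131 170.84157908  94.76098186] [497.95113656 163.59287348  85.40215585] [530.31208506 179.775267   102.57219753]
[[487. 547. 100.]]
[[566. 541. 102.]]
[[642. 452. 106.]]
```

Run:
```python
import cv2
p=cv2.imread("pics/top0.png")[215:350,285:475];cv2.imwrite("pics/c1.png",cv2.resize(p,None,fx=4,fy=4,interpolation=cv2.INTER_CUBIC))
```

```text
(no output)
```

View pics/c1.png

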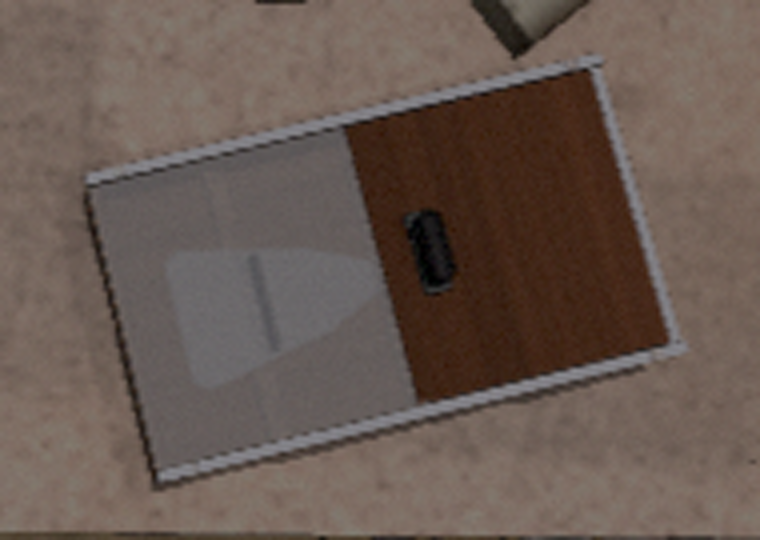

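The crop shows the shutter nearly closed, with the bar at crop (432,250). The blade is visible under the cover with its front edge at crop (190,320), narrowing toward the hatch. The measured 152 x 262 mm rectangle matches the case (yaw 14°). The bar comes out about 2 mm open. I'll use one yaw for both grasps, with the tool's y along case x, and move above the bar first.

```bash
python3 -m crank '[[70,-450,-248,75,0,0,1.06],[70,-450,-248,75,0,0,1.06],[70,-450,-248,75,0,0,1.06],[70,-450,-248,75,0,0,1.06],[70,-450,-248,75,0,0,1.06],[70,-450,-248,75,0,0,1.06],[70,-450,-248,75,0,0,1.06],[70,-450,-248,75,0,0,1.06],[70,-450,-248,75,0,0,1.06],[70,-450,-248,75,0,0,1.06]]' 40
python3 - <<'E'
from h import *
p,R=tool();print(p,manip.read_state()["joints"].round(3),"to bar, tool axes:",R.T@(np.array([513.5,173,79])-p), Ro.from_matrix(R.T@Ro.from_euler("xyz",[np.pi,0,1.815]).as_matrix()).as_rotvec())
E
```

```text
clock: 1.1
eef_pos: [500.9, 184.7, 132.8]
eef_rot: [-3.141, -0.0, 1.816]
wrist_force: [0.9, 1.6, 0.1]
finger_gap: 65.8
finger_force: 0.0
[500.93809739 184.66677983 132.82038457] [0.285 0.336 1.651 0.    1.155 0.04 ] to bar, tool axes: [-14.36674373   9.37082304  53.81759279] [-2.11743929e-04 -5.62460046e-05  6.21675374e-04]
```

```bash
python3 -m crank '[[70,0,0,0,0,0,0],[70,0,0,0,0,0,0]]'
python3 - <<'E'
from h import *
p,R=tool();print(p,"to bar, tool axes:",R.T@(np.array([513.5,173,79])-p))
z,d=optics.camera("side");cv2.imwrite("pics/s1.png",cv2.resize(z[200:400,220:420,::-1],None,fx=3,fy=3))
E
```

```text
clock: 1.3
eef_pos: [499.8, 185.8, 132.6]
eef_rot: [-3.14, -0.0, 1.814]
wrist_force: [-0.5, -0.7, -0.1]
finger_gap: 65.7
finger_force: 0.0
[499.84264467 185.7683704  132.61296925] to bar, tool axes: [-15.68397272  10.25470549  53.59812612]
```

View pics/s1.png

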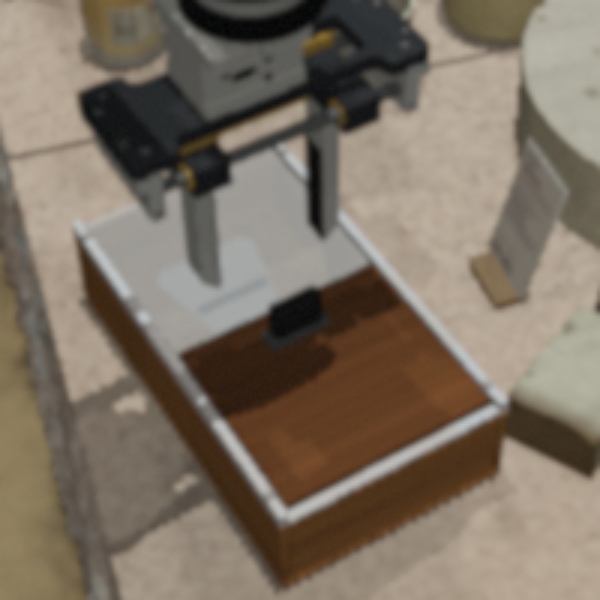

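The crop shows the open fingers above and behind the bar, whose crop position is (295,312). They line up with its sides once shifted 16 mm toward case -y. I'll shift, descend and close.

```bash
python3 -m crank '[[70,-16,10,0,0,0,0],[70,-16,10,25,0,0,0],[70,-16,10,53,0,0,0],[70,-16,10,53,0,0,0],[20,-16,10,53,0,0,0],[20,-16,10,53,0,0,0],[20,-16,10,53,0,0,0],[20,-16,10,53,0,0,0],[20,-16,10,53,0,0,0],[20,-16,10,53,0,0,0]]' 40
```

```text
clock: 2.35
eef_pos: [514.7, 173.8, 81.1]
eef_rot: [3.138, -0.0, 1.816]
wrist_force: [8.1, 3.3, -1.4]
finger_gap: 33.6
finger_force: 40.0
```

```bash
python3 -m crank '[[20,10,1,0,0,0,0],[20,25,1,0,0,0,0],[20,40,1,0,0,0,0],[20,55,1,0,0,0,0],[20,70,1,0,0,0,0],[20,85,1,0,0,0,0],[20,98,1,0,0,0,0],[20,106,1,0,0,0,0],[20,112,1,0,0,0,0],[20,112,1,0,0,0,0]]'
```

```text
clock: 3.35
eef_pos: [487.4, 283.5, 81.1]
eef_rot: [3.14, -0.001, 1.816]
wrist_force: [0.5, 1.1, 5.7]
finger_gap: 33.7
finger_force: 40.0
```

```bash
python3 -m crank '[[20,3,0,0,0,0,0],[20,5,0,0,0,0,0],[20,7,0,0,0,0,0],[20,7,0,0,0,0,0]]'; python3 -m crank '[[20,1,0,0,0,0,0],[20,2,0,0,0,0,0],[20,2,0,0,0,0,0]]'
```

```text
clock: 3.75
eef_pos: [486.3, 287.8, 81.0]
eef_rot: [3.141, 0.003, 1.816]
wrist_force: [4.1, -15.6, 6.7]
finger_gap: 33.2
finger_force: 40.0
clock: 4.05
eef_pos: [486.2, 288.0, 81.0]
eef_rot: [3.141, 0.006, 1.815]
wrist_force: [6.8, -27.6, 9.5]
finger_gap: 33.7
finger_force: 40.0
```

At the stop: the force rises and motion has ceased. I'll unload, release and rise.

```bash
python3 -m crank '[[20,-3,0,0,0,0,0],[20,-3,0,0,0,0,0],[70,-3,0,0,0,0,0],[70,-3,0,0,0,0,0],[70,-3,0,0,0,0,0],[70,-3,0,-30,0,0,0],[70,-3,0,-80,0,0,0],[70,40,-60,-130,0,0,0],[70,80,-60,-150,0,0,0],[70,80,-60,-150,0,0,0]]'
python3 - <<'E'
from h import *
for n in("top","side"):
    p,d=optics.camera(n);np.savez(n+"1.npz",p=p,d=d)
    if n=="top": cv2.imwrite("pics/t2.png",cv2.resize(p[215:350,285:475,::-1],None,fx=4,fy=4,interpolation=2))
    else: cv2.imwrite("pics/s2.png",cv2.resize(p[220:400,220:420,::-1],None,fx=3,fy=3))
E
```

```text
clock: 5.05
eef_pos: [405.9, 355.9, 232.9]
eef_rot: [3.139, -0.002, 1.817]
wrist_force: [-0.4, -0.1, -0.6]
finger_gap: 65.8
finger_force: 0.0
```

View pics/t2.png

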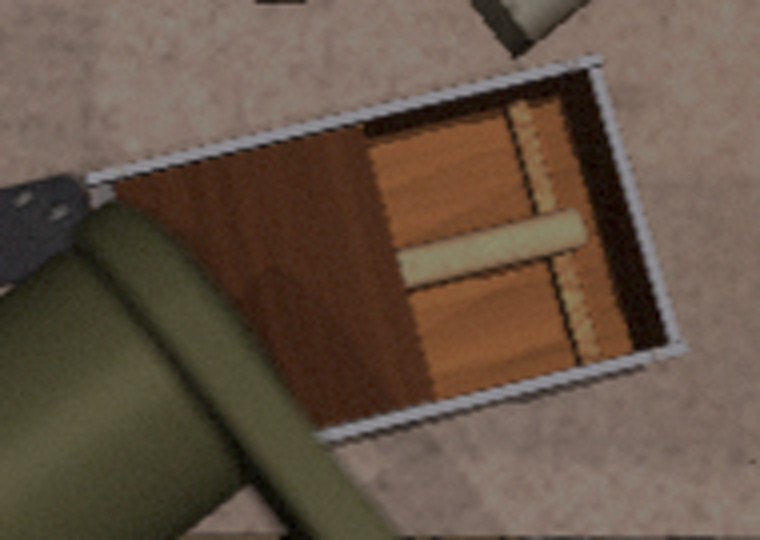

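View pics/s2.png

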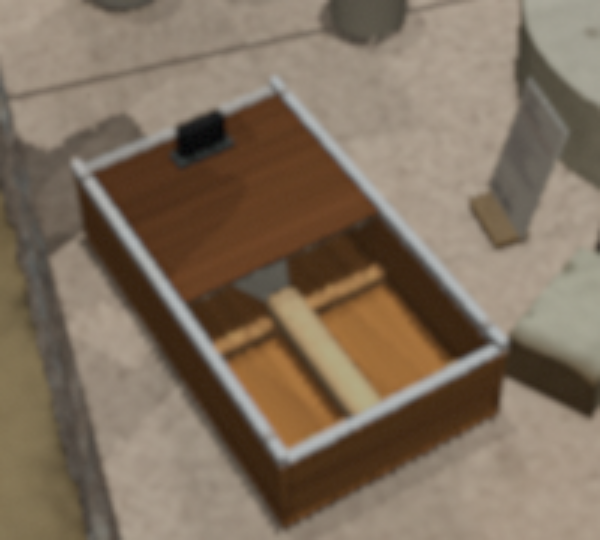

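The top crop shows the shutter fully open and the pale handle from (400,268) to its butt at (585,230). The side crop shows the handle from the neck at (280,300) down to (365,400), with the butt hidden behind the end wall. I'll measure the handle axis.

Run:
```python
from h import *
def meas(n,roi,z):
    p=np.load(n+"1.npz")["p"];h=cv2.cvtColor(p,cv2.COLOR_RGB2HSV);u0,v0,u1,v1=roi
    m=np.zeros((480,640),np.uint8);m[v0:v1,u0:u1]=1
    k=m*((p[...,1].astype(int)*1.0/p[...,0].clip(1)>0.82)&(h[...,1]>50)&(p[...,0]>90)).astype(np.uint8)
    k=cv2.morphologyEx(k,cv2.MORPH_OPEN,np.ones((5,5)))
    c=max(cv2.findContours(k,0,1)[0],key=cv2.contourArea);r=cv2.minAreaRect(c);b=cv2.boxPoints(r)
    W=ray(n,b,z);print(n,"px",r,cv2.contourArea(c));return W
E0=np.array([508.9,194.9]);a=np.deg2rad(14.0);A=np.array([[np.cos(a),np.sin(a)],[-np.sin(a),np.cos(a)]])
for n,roi in(("top",(380,240,440,300)),("side",(290,290,360,365))):
    W=meas(n,roi,34)
    L=[np.linalg.norm(W[i]-W[(i+1)%4]) for i in range(4)]
    i=int(np.argmin(L[:2]));e1=(W[i]+W[i+1])/2;e2=(W[(i+2)%4]+W[(i+3)%4])/2
    print("width",L[i],"len",L[1-i])
    for e in(e1,e2):print("end world",e.round(1),"case",(A@(e[:2]-E0)).round(1))
p,R=tool();print(p)
```

```text
top px ((407.11346435546875, 276.4728088378906), (7.351247787475586, 46.05226135253906), 76.50426483154297) 279.0
width 14.816079832343927 len 93.98791673420614
end world [532.8  91.   34. ] case [  -2.  -106.6]
end world [510.2 182.   34. ] case [ -1.9 -12.8]
side px ((326.52001953125, 335.86004638671875), (50.0, 11.399999618530273), 53.13010025024414) 469.0
width 23.200692302810843 len 105.38742050222224
end world [507.3 192.2  34. ] case [-2.3 -2.3]
end world [531.6  90.4  34. ] case [  -3.3 -106.9]
[406.28256609 356.305799   232.4954858 ]
```

Both views agree: the handle runs along case y at x ≈ -2 mm with its butt at y ≈ -107, so the middle is near (519,144). Moving above it.

```bash
python3 -m crank '[[70,-50,15,0,0,0,0],[70,-100,30,20,0,0,0],[70,-150,45,50,0,0,0],[70,-200,58,82,0,0,0],[70,-231,58,82,0,0,0],[70,-231,58,82,0,0,0],[70,-231,58,82,0,0,0]]'
python3 - <<'E'
from h import *
p,R=tool();print(p,"tool axes:",R.T@(np.array([518.8,145.8,13])-p))
E
```

```text
clock: 5.85
eef_pos: [519.8, 142.3, 147.1]
eef_rot: [-3.14, -0.0, 1.813]
wrist_force: [-0.3, 0.2, 1.2]
finger_gap: 65.6
finger_force: 0.0
[519.78090527 142.33514694 147.09844008] tool axes: [  3.58440974   0.14224558 134.09880979]
```

```bash
python3 -m crank '[[70,3,0,45,0,0,0],[70,3,0,85,0,0,0],[70,3,0,115,0,0,0],[70,3,0,128,0,0,0],[70,3,0,133,0,0,0],[70,3,0,133,0,0,0]]' 40; python3 -m crank '[[5,0,0,0,0,0,0],[5,0,0,0,0,0,0],[5,0,0,0,0,0,0],[5,0,0,0,0,0,0],[5,0,0,0,0,0,0],[5,0,0,0,0,0,0],[5,0,0,0,0,0,0]]' 40
```

```text
clock: 6.45
eef_pos: [519.3, 147.5, 15.9]
eef_rot: [3.141, 0.0, 1.816]
wrist_force: [0.3, 0.2, 0.7]
finger_gap: 65.6
finger_force: 0.0
clock: 7.15
eef_pos: [519.1, 146.9, 15.3]
eef_rot: [3.141, 0.0, 1.816]
wrist_force: [1.0, -0.2, 1.3]
finger_gap: 20.7
finger_force: 40.0
```

Firm grip: 20.7 mm gap on the 21 mm handle. First I'll tilt about the blade's front end.

```bash
python3 -m crank '[[5,0,0,-5,0,-0.04,0],[5,-0.5,0,-11,0,-0.087,0],[5,-1,0,-17,0,-0.13,0],[5,-1,0,-23,0,-0.175,0],[5,-1,0,-28,0,-0.21,0],[5,-1,0,-31,0,-0.232,0],[5,-1,0,-31,0,-0.232,0],[5,-1,0,-31,0,-0.232,0]]' 45
python3 - <<'E'
from h import *
p,d=optics.camera("side");cv2.imwrite("pics/s3.png",cv2.resize(p[200:400,200:420,::-1],None,fx=3,fy=3))
s=manip.read_state();print(s["joints"].round(2),s["moment"].round(2))
E
```

```text
clock: 7.95
eef_pos: [519.1, 145.9, 45.9]
eef_rot: [-3.141, 0.231, 1.816]
wrist_force: [-0.2, 0.1, -0.9]
finger_gap: 20.6
finger_force: 45.0
[ 0.32  0.48  1.69 -0.27  1.    0.23] [0.08 0.07 0.01]
```

View pics/s3.png

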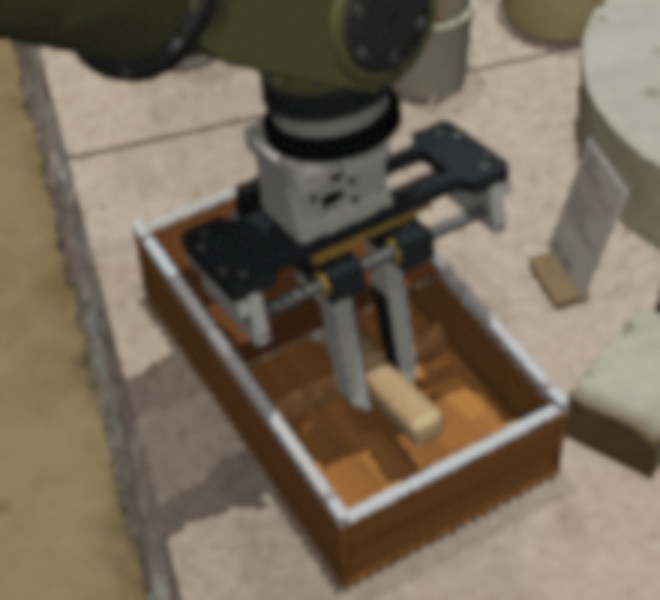

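The side crop shows the plane held at (390,390), butt raised at (425,425), no contact. The wrist reads about 1 N. Now I'll draw it back along its axis while steepening the tilt.

```bash
python3 -m crank '[[5,-7,0,-1,0,-0.015,0],[5,-14,0,-2,0,-0.03,0],[5,-21,0,-4,0,-0.048,0],[5,-28,0,-6,0,-0.065,0],[5,-36,0,-9,0,-0.09,0],[5,-44,0,-12.5,0,-0.117,0],[5,-52,0,-18,0,-0.16,0],[5,-61,0,-24.5,0,-0.204,0],[5,-61,0,-24.5,0,-0.204,0]]'
```

```text
clock: 8.9
eef_pos: [532.6, 93.7, 84.9]
eef_rot: [3.141, 0.438, 1.816]
wrist_force: [0.7, -0.1, -1.5]
finger_gap: 20.7
finger_force: 45.0
```

```bash
python3 -m crank '[[5,-10,0,-6.5,0,-0.05,0],[5,-20.5,0,-13,0,-0.105,0],[5,-32,0,-22,0,-0.157,0],[5,-43,0,-31,0,-0.21,0],[5,-53,0,-36,0,-0.21,0],[5,-63,0,-42,0,-0.21,0],[5,-76,0,-53,0,-0.21,0],[5,-90,0,-64,0,-0.21,0],[5,-90,0,-64,0,-0.21,0]]'
```

```text
clock: 9.8
eef_pos: [546.3, 40.0, 182.3]
eef_rot: [3.137, 0.645, 1.812]
wrist_force: [1.4, 0.7, -1.4]
finger_gap: 20.7
finger_force: 45.0
```

```bash
python3 -m crank '[[5,-15,0,-20,0,0,0],[5,-30,0,-40,0,0,0],[5,-45,0,-60,0,0,0],[5,-57,0,-76,0,0,0],[5,-60,0,-80,0,0,0],[5,-60,0,-80,0,0,0],[5,-60,0,-80,0,0,0],[5,-60,0,-80,0,0,0]]'
python3 - <<'E'
from h import *
p,d=optics.camera("side");q,_=optics.camera("top")
a=cv2.resize(p[40:440,150:470,::-1],(400,500));b=cv2.resize(q[180:430,280:480,::-1],(400,500))
cv2.imwrite("pics/s4.png",np.hstack([a,b]))
t,R=tool();print("edge est",t-12*R[:,2]+156*R[:,0])
E
```

```text
clock: 10.6
eef_pos: [545.2, 41.1, 278.8]
eef_rot: [-3.139, 0.646, 1.817]
wrist_force: [1.1, -0.3, -2.3]
finger_gap: 20.5
finger_force: 45.0
edge est [513.21893651 168.93527962 194.92585715]
```

View pics/s4.png

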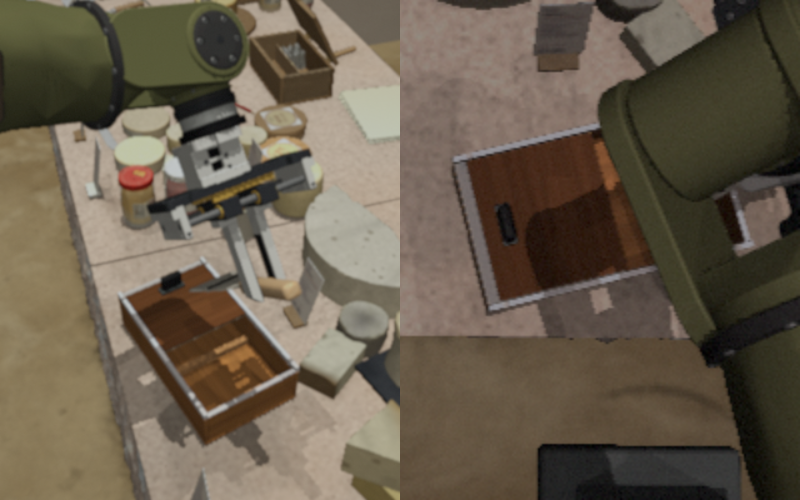

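The left panel shows the plane in the gripper with its blade at (215,283), clear of the case. In both panels the shutter is still fully open. The jars and cup were never approached. Handing in.

```bash
python3 -c "
from cell import manip
print(manip.read_state()['qd'].round(3), manip.sign_off())"
```

```text
the job is handed in; nothing more can be done
[ 0.    -0.003 -0.005 -0.001  0.003 -0.001] None
```

The shutter is open at its stop and the cheese plane is out, held still in the gripper about 12 cm above the case, with the jars and cup untouched; the job was handed in at about 11 s.

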